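# Hold the inspection vice open at its third click

## Task

I need both hands to lift the tall stepped shaft out of its inspection vice, so hold the vice open for me. Of the two identical lever vices on the granite, find the one that clamps the shaft (the other clamps a short hub and must stay shut) and press its lever down past the first two clicks into the third, not on to its stop. Finish while still holding the lever there against its spring, with the shaft left standing between the open jaws and nothing else disturbed.

Things in the scene. Friction and masses are not known exactly. Their poses are not given: they have to be found in the camera images.
- left_vice: Left lever vice (y > 0), fixed to the granite: grey base plate 190 x 80 x 12 mm, steel block with a fixed V jaw and a sliding jaw, an 86 mm detent disc beside a dark lever. Origin near the middle of the base plate's underside, 30 mm from the nest towards the robot; x axis along the lever's plane, from the paddle to the jaws, roughly away from the robot; z up.
- left_vice_nest (a point): Centre of the left vice's seat between its jaws, 38 mm above the granite; a clamped part stands upright on it, its axis within 2 mm of this point.
- left_vice_pivot (a point): Centre of the level pivot pin (along the vice's y) of the left vice's lever, 58 mm above the granite, 70 mm from the nest towards the paddle. The lever's arm rises 0.30 rad from the pivot towards the paddle at rest, and is 0.18 rad below level at the third click.
- left_vice_pad (a point): Centre of the upper face of the black paddle (38 mm along the lever, 28 wide, 9 thick) at the end of the left lever; moves with it. 121 mm out along the arm from the pivot and 7 mm above the arm's centre line. About 100 mm above the granite at rest; clicks 1, 2, 3 lie about 19, 38 and 57 mm lower. Its z axis is the paddle's upward normal. Nothing taller than 20 mm within 40 mm on either side.
- left_vice_lever (a joint): Left lever, rad: 0 at rest (jaws shut), grows as the paddle is pressed down. A spring ball clicks into notches at 0.16, 0.32 and 0.48 (third click); hard stop at 0.62. It always springs back to 0 when let go. Push needed at the paddle: 4 to 7 N at first, rising to 6 to 13 N about the third click; it peaks just past each notch and drops by about 4 N as the next one draws the ball in.
- left_vice_jaw (a joint): Left vice's sliding jaw, m: 0 when clamped on a part, opened by the lever through a push rod; about 0.011 at the third click.
- right_vice: Right lever vice (y < 0), identical to the left one in every way.
- right_vice_nest (a point): Centre of the right vice's seat, as the left one.
- right_vice_pivot (a point): Pivot of the right vice's lever, as the left one.
- right_vice_pad (a point): Centre of the upper face of the right lever's paddle, as the left one.
- right_vice_lever (a joint): Right lever, rad, as the left one: third click at 0.48.
- right_vice_jaw (a joint): Right vice's sliding jaw, as the left one.
- shaft_mid (a point): Stepped turned steel shaft, 73 mm tall, 17 mm diameter above a foot flange of 33 mm, standing upright in one of the two vices; the point is its centre, half-way up.
- hub_mid (a point): Short turned steel hub, 32 mm flange, 22 mm tall, standing in the other vice; the point is its centre, half-way up.
- setup_block: Bystander: dark steel setup block 51 x 76 x 25 mm with holes, lying loose between the vices; origin at the centre of its underside.
- micrometer: Bystander: outside micrometer 47 x 124 x 16 mm, lying loose between the two levers; origin at the centre of its underside.
- plug_gauge: Bystander: plug gauge 14 x 88 x 12 mm, lying loose to the left of the left vice; origin at the centre of its underside.

How it is judged:
By the outcome, as a careful person would: the job done as asked, in the order asked, and still so for the second after the job is handed in, while the arm keeps its last pose, push and grip.
It also fails if it takes over 34 s, if anything falls off the work surface, if the arm or the gripper's body presses on something with over 40 N, if the wrist force passes 120 N, or if a joint passes its speed limit or range.

## Robot

A 6-joint arm with a two-finger parallel gripper is mounted at the origin on the work surface; the furniture and walls round the work are solid. World frame = base frame: x ahead of the robot, y to its left, z up, the work surface at z = 0. Lengths are in mm, angles in degrees, forces in N, time in s.
With the tool pointing down it reaches from about 300 to 850 mm from the base axis. Payload 4.2 kg.
Tool frame: the origin (TCP) lies at the very end of the fingers, on their centre line; the grasp point (between the pads) lies 19 mm behind it; z points along the fingers, y is the line along which they close (so a half turn about z gives the same grasp; the last joint's range is limited). The gripper opens to 91 mm and grips with 3 to 60 N. Pads are 32 mm wide; open, the fingers measure 118 mm over their backs; the gripper's body (76 mm by 178 mm) begins 60 mm behind the grasp point.
Start: joints at [64.744, 18.312, 89.639, -0, 72.044, -1.146], TCP at [234.886, 524.854, 213.976] pointing down, gripper open.
Joint ranges: [-177.97, 177.97], [-48.28, 115.42], [12.27, 149.76], [-77.06, 257.06], [2.81, 150.46], [-146.56, 146.56]. Speed limits (degrees/s): [147.25, 147.25, 180, 180, 180, 180].

## Interface

Orientations are given as [roll, pitch, yaw] about the fixed x, y, z axes, in that order (R = Rz(yaw) Ry(pitch) Rx(roll)).
In Python, from workcell import * gives the robot as it stands.
- The arm moves only by the tool move_arm, never from a script. Its argument "motion" is a list of rows, each a list of 3 entries, a list of its own where there are three numbers: the finger opening in mm, from 0 to 91.2, then the shift along the world's x, y, z in units of 25 mm (1.0 is 25 mm), then the turn, a rotation vector about the world's x, y, z in units of 4 degrees (1.0 is 4 degrees). In form: [[grip, [x, y, z], [ax, ay, az]], ...]. A call has 1 to 20 rows; each row shifts and turns the commanded pose from where the row before left it; what a row does not reach is not made up. A row lasts 1/12 s, in which the tool goes at most 41.7 mm and 7.16 degrees, less where a joint would pass 70% of its speed; a pose out of reach is approached as far as the arm can. A call with a number of a shift or a turn outside -1 to 1 is refused whole. A call with a gripper value outside its range is refused whole. The fingers move at their own pace and stop on an object; "grip_force" is the grip in N (left out, the last holds). Time passes only in rows, so rows that do not move let the fingers close. It gives the time, the measured TCP pose, the force, the opening and the grip force at its end, in the units of the state.
- state(): the state, without advancing time (a new reading comes with each control period).
- grab_frame(name): name is "side" or "top"; returns the picture (384x512x3 uint8, blue, green, red); there is no depth.
- camera_info(name): a dict with "fx", "fy", "cx", "cy" (pixels), "k1" (the pictures are not rectified: a ray, as slopes to the right and down, at radius r is drawn at 1 + k1 r^2 times it, then the intrinsics apply), "rvec" (rotation vector, rad) and "tvec" (3), from world to camera coordinates, as OpenCV has them. Camera axes: x right, y down, z forward; pixel columns grow to the right and rows downward; lengths in mm; the calibration is good to about 2 mm. A picture is of the moment at which its call begins. camera_info takes no time and is no camera call.
- job_done(): hands the job in; it is judged then, once.
The state is a dict: "time_s": time; "qpos": joint angles; "qvel": joint speeds; "effort": joint torques, N m; "ee_pos": TCP position; "ee_rot": TCP orientation; "force": force on the tool from outside, world axes, zero at the start; "torque": the same for the moment, N m; "gripper_width": finger opening in mm; "gripper_force": force on a finger pad.
Only numpy, scipy, OpenCV 4.12 (cv2) and the standard library are available. Lean on these libraries where they do the work, as an engineer would, in place of code of your own. Each camera call takes 0.05 s, during which the arm holds its last target. There are 200 camera calls.

## Working session

There is one attempt and no reset: what is moved stays moved. The work goes in short steps, Python scripts to look and compute and a tool call to move; the robot and the scene stay as the last step left them, time stands still between calls to the robot, and variables do not carry over. Pictures are saved under pics/ and viewed, at most 10 in all, crops included, and the job is handed in when it is done.

Besides the shell and the picture viewer there is one more tool, called after ">>>" as a command line: name --argument value ..., lists and objects as JSON in quotes. move_arm: Moves the arm, as the interface text tells. Shifts and turns lie within -1 to 1; 1 stands for 25 mm of shift or 4 degrees of turn. Its arguments: {"type":"object","properties":{"motion":{"type":"array","items":{"type":"array"}},"grip_force":{"type":"number"}},"required":["motion"]}

```bash
mkdir -p pics; python3 - <<'E'
from workcell import *
import cv2
for n in("side","top"):
    cv2.imwrite(f"pics/{n}0.png",cv2.resize(grab_frame(n),(800,600),interpolation=cv2.INTER_CUBIC)); print(camera_info(n))
print(state())
E
```

```text
{'fx': 472.43689975007726, 'fy': 472.43689975007726, 'cx': 254.24365509008067, 'cy': 197.5161544667132, 'k1': 0.052499593043666776, 'rvec': array([ 2.2229396 , -0.09714516,  0.03878495]), 'tvec': array([-540.02195769,  154.66611963, 1184.11414083])}
{'fx': 354.65298182302433, 'fy': 354.65298182302433, 'cx': 255.0463742841681, 'cy': 188.50679494305996, 'k1': -0.01771166601639603, 'rvec': array([ 2.21977253, -2.18574345,  0.10372829]), 'tvec': array([  42.28305944,  570.98943637, 1010.06034585])}
{'time_s': 0.1, 'qpos': array([ 6.47440898e+01,  1.83468788e+01,  8.96995302e+01, -9.14263447e-05,
        7.20429264e+01, -1.14417751e+00]), 'qvel': array([-0.02494968, -0.1003485 , -0.16351513, -0.07823656, -0.00105752,
        0.01685809]), 'effort': array([ 1.30025212e-03, -4.13331270e+01, -2.32509702e+01,  7.28579611e-02,
        4.21974482e-02, -6.27072905e-05]), 'ee_pos': array([234.68995687, 524.43311976, 213.21459328]), 'ee_rot': array([-1.79910681e+02, -1.69696825e-03,  1.55888294e+02]), 'force': array([ 0.36582502, -0.14293562,  0.27439984]), 'torque': array([ 0.01338363,  0.0198011 , -0.02629408]), 'gripper_force': 0.0, 'gripper_width': 91.22269313422518}
```

View pics/side0.png

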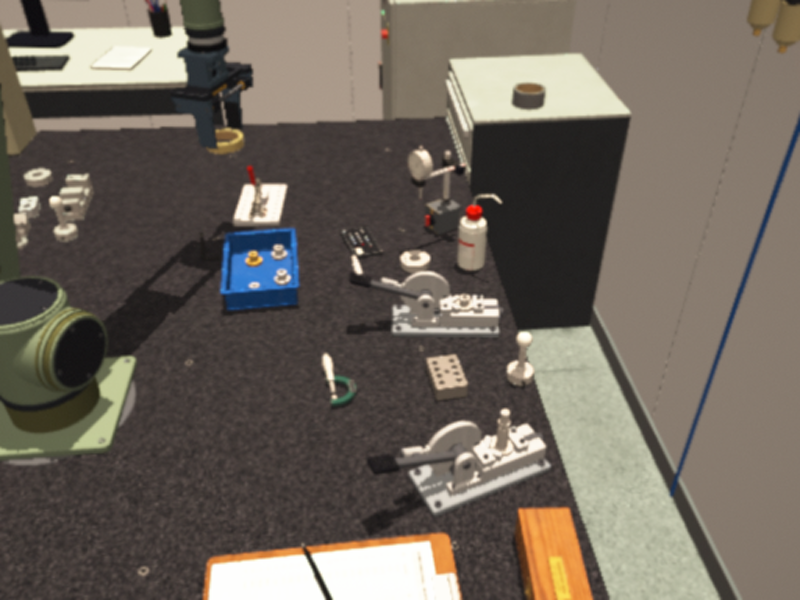

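View pics/top0.png

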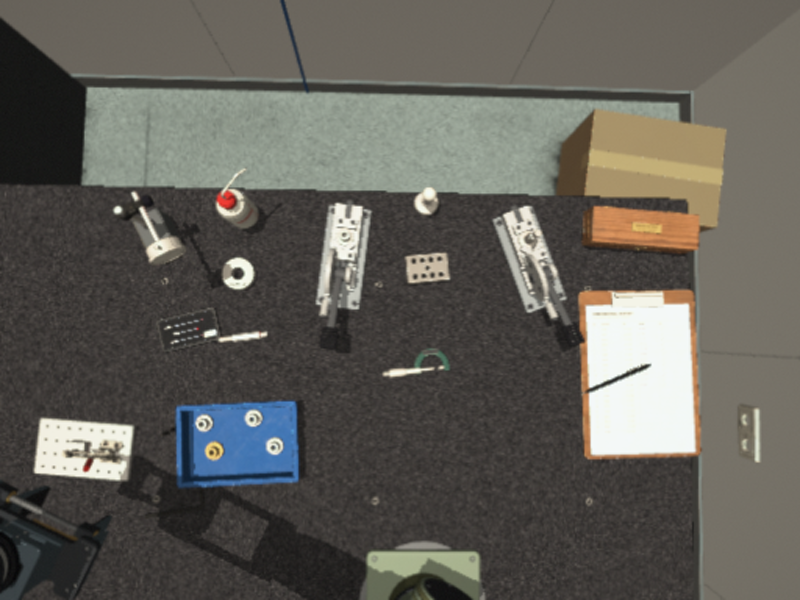

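The side view shows the shaft standing in the near (right, y<0) vice at about (503,430), and the hub in the far (left) vice. The right paddle is near (385,463) in the side view and (567,340) in the top view. I'll take an enlarged crop of each.

```bash
cat > h.py <<'E'
from workcell import *
import cv2, numpy as np
from scipy.optimize import least_squares
def P(n):
    c=camera_info(n); R,_=cv2.Rodrigues(c["rvec"]); return c,R,np.array(c["tvec"])
def ray(n,u,v):
    c,R,t=P(n); d=np.array([(u-c["cx"])/c["fx"],(v-c["cy"])/c["fy"]]); s=d.copy()
    for _ in range(10): s=d/(1+c["k1"]*(s@s))
    return -R.T@t, R.T@np.array([s[0],s[1],1.])
def atz(n,u,v,z):
    o,d=ray(n,u,v); return o+d*(z-o[2])/d[2]
def proj(n,p):
    c,R,t=P(n); q=R@np.asarray(p,float)+t; s=q[:2]/q[2]; s=s*(1+c["k1"]*(s@s)); return s[0]*c["fx"]+c["cx"],s[1]*c["fy"]+c["cy"]
def crop(n,x,y,w,h,k,name):
    f=grab_frame(n); cv2.imwrite(f"pics/{name}.png",cv2.resize(f[y:y+h,x:x+w],None,fx=k,fy=k,interpolation=cv2.INTER_CUBIC))
E
python3 - <<'E'
from h import *
t=grab_frame("top")[120:232,300:400]; s=grab_frame("side")[250:335,225:365]
t=cv2.resize(t,(500,560),interpolation=cv2.INTER_CUBIC)
cv2.imwrite("pics/t1.png",t); cv2.imwrite("pics/s1.png",cv2.resize(s,(700,425),interpolation=cv2.INTER_CUBIC))
E
```

```text
(no output)
```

View pics/t1.png

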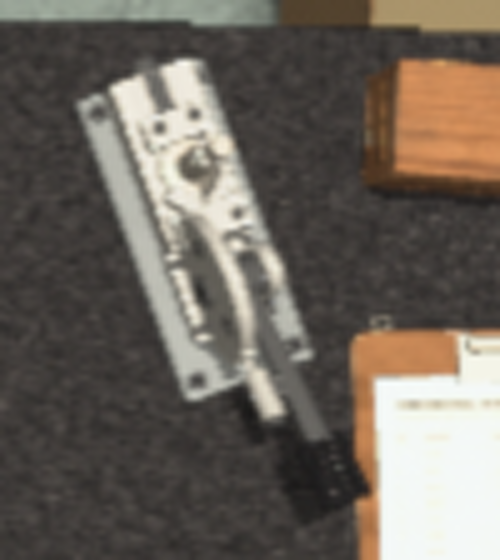

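View pics/s1.png

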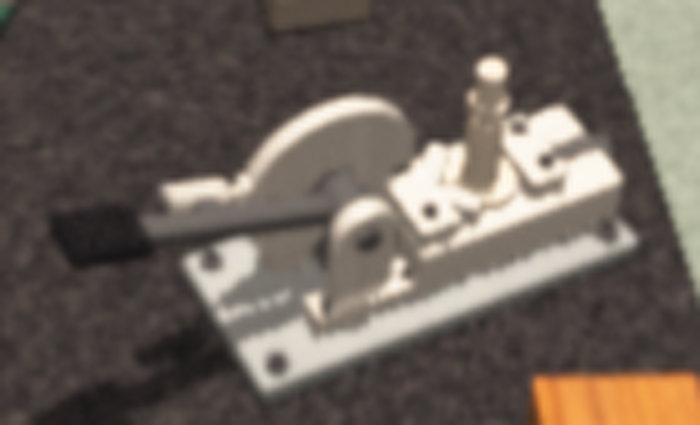

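The top crop shows base holes at (98,112), (197,380) and (293,345), with the shaft at about (197,165). The paddle spans x from about 285 to 368 and y from 435 to 520, including its shadow. In the side crop the paddle centre is about (100,230), the shaft top is (490,68) and the holes are (210,262), (277,362) and (608,230).

```bash
python3 - <<'E'
from h import *
np.set_printoptions(precision=1,suppress=True)
T=lambda u,v,z:atz("top",300+u/5,120+v/5,z)
S=lambda u,v,z:atz("side",225+u/5,250+v/5,z)
tl,bl,br=T(98,112,12),T(197,380,12),T(293,345,12)
print("top holes",tl,bl,br); print("side holes",S(210,262,12),S(277,362,12),S(608,230,12))
x=(tl-bl); yaw=np.arctan2(x[1],x[0]);print("yaw",np.degrees(yaw),np.linalg.norm(x),np.linalg.norm(br-bl))
sb=[S(210,262,12),S(277,362,12),S(608,230,12)];d=sb[2]-sb[1];print("side yaw",np.degrees(np.arctan2(d[1],d[0])))
org=(tl+br)/2; print("origin",org,(sb[0]+sb[2])/2)
X=np.array([np.cos(yaw),np.sin(yaw),0])
print("shaft top side",S(490,68,111), "nest pred",org+30*X)
nest=org+30*X
pad=nest-X*(70+121*np.cos(.3)-7*np.sin(.3)); pad[2]=58+121*np.sin(.3)+7*np.cos(.3)
print("pad pred",pad, "piv",nest-70*X)
print("pad side",S(100,232,100),"pad top",T(328,470,100))
a,b=proj("top",pad);print((a-300)*5,(b-120)*5); a,b=proj("side",pad);print((a-225)*5,(b-250)*5)
print(state()["ee_pos"])
E
```

```text
top holes [ 710.4 -138.1   12. ] [ 552.7 -197.    12. ] [ 574.2 -254.1   12. ]
side holes [ 553.9 -197.6   12. ] [ 576.6 -254.    12. ] [ 734.4 -194.9   12. ]
yaw 20.472731426468172 168.37423213534515 61.02232545102475
side yaw 20.536239804698173
origin [ 642.3 -196.1   12. ] [ 644.1 -196.2   12. ]
shaft top side [ 674.5 -185.9  111. ] nest pred [ 670.4 -185.6   12. ]
pad pred [ 498.5 -249.8  100.4] piv [ 604.8 -210.1   12. ]
pad side [ 502.7 -251.8  100. ] pad top [ 501.3 -244.2  100. ]
338.55345713672875 475.37891797379234
89.26798952346729 228.07485160393128
[234.8 524.6 213.4]
```

>>> move_arm --motion '[[0,[0.31,-0.91,0],[0,0,-1]],[0,[0.31,-0.91,0],[0,0,-1]],[0,[0.31,-0.91,0],[0,0,-1]],[0,[0.31,-0.91,0],[0,0,-1]],[0,[0.31,-0.91,0],[0,0,-1]],[0,[0.31,-0.91,0],[0,0,-1]],[0,[0.31,-0.91,0],[0,0,-1]],[0,[0.31,-0.91,0],[0,0,-1]],[0,[0.31,-0.91,0],[0,0,-1]],[0,[0.31,-0.91,0],[0,0,-1]],[0,[0.31,-0.91,0],[0,0,-1]],[0,[0.31,-0.91,0],[0,0,-1]],[0,[0.31,-0.91,0],[0,0,-1]],[0,[0.31,-0.91,0],[0,0,-1]],[0,[0.31,-0.91,0],[0,0,-1]],[0,[0.31,-0.91,0],[0,0,-1]],[0,[0.31,-0.91,0],[0,0,-1]]]'

```text
time_s: 1.62
ee_pos: [366.7, 136.9, 214.0]
ee_rot: [180.0, -0.0, 87.7]
force: [1.1, 0.2, 0.9]
gripper_width: 0.5
gripper_force: 0.0
```

>>> move_arm --motion '[[0,[0.31,-0.91,0],[0,0,-1]],[0,[0.31,-0.91,0],[0,0,-1]],[0,[0.31,-0.91,0],[0,0,-1]],[0,[0.31,-0.91,0],[0,0,-1]],[0,[0.31,-0.91,0],[0,0,-1]],[0,[0.31,-0.91,0],[0,0,-1]],[0,[0.31,-0.91,0],[0,0,-1]],[0,[0.31,-0.91,0],[0,0,-1]],[0,[0.31,-0.91,0],[0,0,-1]],[0,[0.31,-0.91,0],[0,0,-1]],[0,[0.31,-0.91,0],[0,0,-1]],[0,[0.31,-0.91,0],[0,0,-1]],[0,[0.31,-0.91,0],[0,0,-1]],[0,[0.31,-0.91,0],[0,0,-1]],[0,[0.31,-0.91,0],[0,0,-1]],[0,[0.31,-0.91,0],[0,0,-1]],[0,[0.31,-0.91,0],[0,0,-1]],[0,[0,0,0],[0,0,0]],[0,[0,0,0],[0,0,0]]]'

```text
time_s: 3.2
ee_pos: [498.2, -249.3, 213.3]
ee_rot: [-179.9, 0.0, 19.8]
force: [-0.9, 0.2, -0.8]
gripper_width: 0.2
gripper_force: 0.0
```

>>> move_arm --motion '[[0,[0.06,-0.04,-0.8],[-0.37,1.0,0]],[0,[0,0,-0.8],[-0.37,1.0,0]],[0,[0,0,-0.8],[-0.37,1.0,0]],[0,[0,0,-0.8],[-0.37,1.0,0]],[0,[0,0,-0.8],[0,0,0]],[0,[0,0,0],[0,0,0]],[0,[0,0,0],[0,0,0]]]'

```text
time_s: 3.78
ee_pos: [499.1, -248.5, 113.5]
ee_rot: [-180.0, 17.2, 20.0]
force: [-0.0, 0.8, 0.5]
gripper_width: 0.7
gripper_force: 0.0
```

```bash
python3 - <<'E'
from h import *
crop("side",205,220,160,115,5,"s2")
print(state()["ee_pos"],state()["ee_rot"],proj("side",state()["ee_pos"]))
E
```

```text
[ 499.72116672 -249.17825218  114.78886627] [179.86845012  17.05016701  19.92157355] (np.float64(243.30670047880773), np.float64(290.53907933363996))
```

View pics/s2.png

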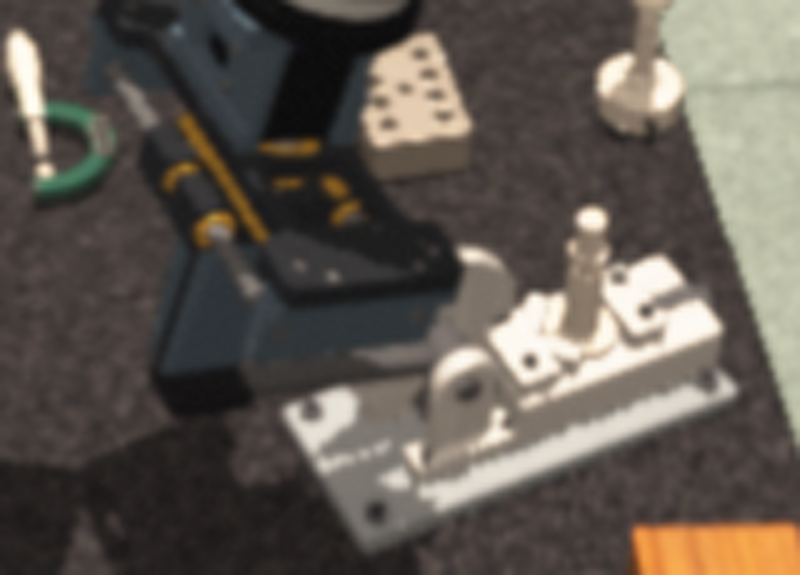

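The paddle is hidden under the fingertips, the fingers line up with the lever, and the shaft stands undisturbed at about (590,270). Now I'll make contact and follow the paddle's arc down.

>>> move_arm --motion '[[0,[0,0,-0.3],[0,0,0]],[0,[0,0,-0.24],[0,0,0]],[0,[-0.1,-0.04,-0.32],[0.35,-0.94,0]],[0,[0,0,0],[0,0,0]],[0,[0,0,0],[0,0,0]]]'

```text
time_s: 4.25
ee_pos: [496.7, -251.0, 93.9]
ee_rot: [179.9, 13.1, 19.8]
force: [-1.3, 1.1, 6.4]
gripper_width: 0.2
gripper_force: 2.7
```

>>> move_arm --motion '[[0,[-0.08,-0.03,-0.33],[0.35,-0.94,0]],[0,[0,0,0],[0,0,0]],[0,[0,0,0],[0,0,0]]]'

```text
time_s: 4.5
ee_pos: [494.7, -251.8, 85.2]
ee_rot: [179.9, 9.2, 19.8]
force: [-1.9, -0.6, 5.3]
gripper_width: 0.5
gripper_force: 2.4
```

>>> move_arm --motion '[[0,[-0.06,-0.02,-0.34],[0.35,-0.94,0]],[0,[0,0,0],[0,0,0]],[0,[0,0,0],[0,0,0]]]'

```text
time_s: 4.75
ee_pos: [494.2, -252.2, 77.1]
ee_rot: [179.9, 5.1, 19.9]
force: [-2.2, 1.6, 9.9]
gripper_width: 0.3
gripper_force: 4.9
```

>>> move_arm --motion '[[0,[-0.03,-0.01,-0.34],[0.35,-0.94,0]],[0,[0,0,0],[0,0,0]],[0,[0,0,0],[0,0,0]]]'

```text
time_s: 5.0
ee_pos: [493.3, -252.4, 68.1]
ee_rot: [-180.0, 1.1, 19.9]
force: [-1.5, 0.6, 6.2]
gripper_width: 0.5
gripper_force: 3.2
```

>>> move_arm --motion '[[0,[-0.01,0,-0.34],[0.35,-0.94,0]],[0,[0,0,0],[0,0,0]],[0,[0,0,0],[0,0,0]]]'

```text
time_s: 5.25
ee_pos: [493.8, -252.5, 60.0]
ee_rot: [-180.0, -3.0, 19.9]
force: [-1.2, 0.6, 9.5]
gripper_width: 0.3
gripper_force: 4.7
```

>>> move_arm --motion '[[0,[0.01,0,-0.34],[0.35,-0.94,0]],[0,[0,0,0],[0,0,0]],[0,[0,0,0],[0,0,0]]]'

```text
time_s: 5.5
ee_pos: [493.6, -252.4, 51.1]
ee_rot: [-179.9, -7.0, 19.9]
force: [-2.1, 0.0, 8.4]
gripper_width: 0.6
gripper_force: 4.2
```

>>> move_arm --motion '[[0,[0.02,0.01,-0.2],[0.3,-0.8,0]],[0,[0,0,0],[0,0,0]],[0,[0,0,0],[0,0,0]]]'

```text
time_s: 5.75
ee_pos: [494.2, -252.1, 45.9]
ee_rot: [-179.9, -10.4, 19.9]
force: [-2.1, 1.3, 6.8]
gripper_width: 0.4
gripper_force: 3.6
```

>>> move_arm --motion '[[0,[0,0,-0.06],[0,0,0]],[0,[0,0,0],[0,0,0]],[0,[0,0,0],[0,0,0]]]'

```text
time_s: 6.0
ee_pos: [494.3, -252.0, 44.4]
ee_rot: [-179.9, -10.4, 20.0]
force: [-2.4, 1.1, 6.6]
gripper_width: 0.0
gripper_force: 4.0
```

>>> move_arm --motion '[[0,[0,0,-0.05],[0,0,0]],[0,[0,0,0],[0,0,0]],[0,[0,0,0],[0,0,0]]]'

```text
time_s: 6.25
ee_pos: [494.4, -252.0, 43.4]
ee_rot: [-179.9, -10.4, 20.0]
force: [-2.9, -0.7, 8.3]
gripper_width: 0.6
gripper_force: 4.6
```

```bash
python3 - <<'E'
from h import *
crop("side",205,220,160,115,5,"s3")
for _ in range(6):
    s=state(); print(s["time_s"],s["ee_pos"],s["force"]); grab_frame("top")
E
```

```text
6.3 [ 494.44114163 -251.99582979   43.40057199] [-3.39506498  0.05900781  9.13137597]
6.35 [ 494.43806194 -252.02704589   43.42915641] [-3.08637757 -0.57565145  8.61978932]
6.4 [ 494.43705616 -251.97895225   43.42410781] [-2.49366793 -0.0496312   8.45233308]
6.45 [ 494.41243945 -252.01639721   43.42131839] [-3.65722385 -0.6930024   8.79600782]
6.5 [ 494.44388117 -252.01744878   43.45447596] [-3.94300111  0.41663254  8.54098485]
6.55 [ 494.42695358 -251.98909646   43.42613276] [-2.02751241 -0.44292787  9.47532064]
```

View pics/s3.png

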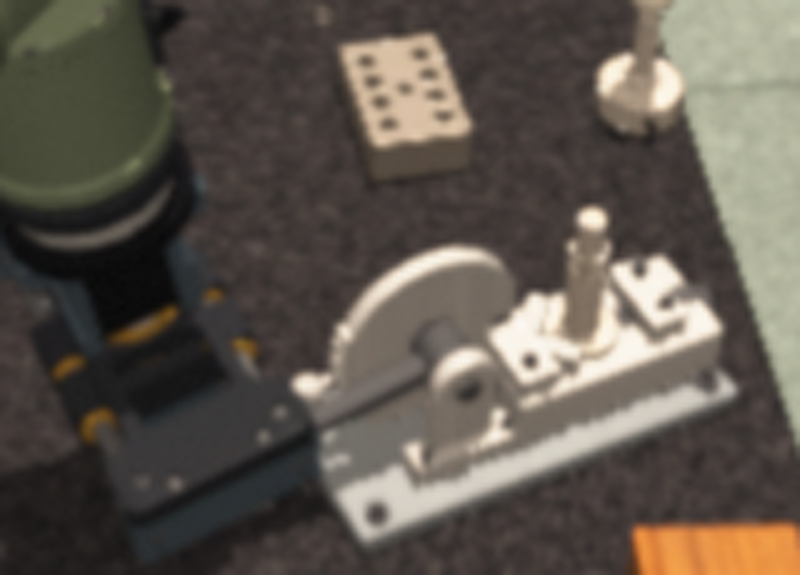

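The sliding jaw is now open (its gap to the right of the shaft is at about (620,300)), and the shaft still stands at (590,270). The TCP height of 43.4 mm and the force, rising again through its mid value, both match the third notch.

```bash
python3 -c "
from workcell import *
print(job_done())"
```

```text
the job is handed in; nothing more can be done
None
```

I pressed the right vice's lever (the one clamping the shaft) to its third click and handed the job in with the arm still holding it there. At the last look the jaws were open and the shaft stood between them. The fingertips are at 43.4 mm, against about 43.2 mm expected for the third click, pushing down with about 9 N. I did not touch the left vice.

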